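Stack the lunch tins in their carrier

ROBOT

A 6-joint arm with a two-finger parallel gripper is mounted at the origin on a cart in front of the work surface, level with it; the furniture and walls round the work are solid. World frame = base frame: x ahead of the robot, y to its left, z up, the work surface at z = 0. Lengths are in m, angles in rad, forces in N, time in s.
With the tool pointing down it reaches from about 0.375 to 0.825 m from the base axis. Payload 5.5 kg.
Tool frame: the origin (TCP) lies on the centre line of the jaws, within the pads' length; the fingertips stand 22 mm ahead of it and the grasp point (between the pads) lies 3 mm ahead of it; z points along the fingers, y is the line along which they close (so a half turn about z gives the same grasp; the last joint's range is limited). The gripper opens to 85 mm and grips with 20 to 120 N. Pads are 22 mm wide; open, the fingers measure 114 mm over their backs; the gripper's body (76 mm by 85 mm) begins 54 mm behind the grasp point. The pads swing forward as they close: fully open they stand 13 mm farther back than shut.
Start: joints at [1.164, 0.314, -0.047, 1.21, 0, 1.571], TCP at [0.237, 0.551, 0.253] pointing down, gripper open.
Joint ranges: [-2.67, 2.67], [-0.69, 1.73], [-1.03, 1.25], [-2.08, 2.16], [-1.42, 1.45], [-3.14, 3.14]. Speed limits (rad/s): [2.39, 2.39, 3.01, 3.14, 3.14, 3.14].

INTERFACE

Orientations are given as a unit quaternion [w, x, y, z].
In Python, from plant import bot, job, get_image, state gives the robot as it stands (bot), with the cameras as plain functions, the readings as plain functions and the job (job).
- The arm moves only by the tool shift_gripper, called after "Call:" as a command line: name --argument value ..., lists and objects as JSON in quotes. Schema: {"type":"object","properties":{"ticks":{"type":"array","items":{"type":"object","properties":{"tx":{"type":"number"},"ty":{"type":"number"},"tz":{"type":"number"},"turn":{"type":"number"}},"additionalProperties":false},"minItems":1,"maxItems":20},"jaw":{"type":"number"},"grip_force":{"type":"number"},"only":{"type":"string"},"quiet":{"type":"boolean"},"lines":{"type":"string"}},"required":["ticks"],"additionalProperties":false}. ticks is a list of rows, 1 to 20 of them, each an object with the fields tx, ty, tz (the shift in m), turn (a turn about the tool's z in rad); a field left out counts as zero; each row is the pose to reach, as a shift and turn from the pose commanded when the call began, along the tool's axes at that moment; what a row does not reach only later rows make up. A row lasts 1/12 s, in which the tool goes at most 0.0417 m and 0.125 rad, less where a joint would pass 70% of its speed; a pose out of reach is approached as far as the arm can. jaw is the finger opening in m, set as the call begins (left out keeps the last). The fingers move at their own pace and stop on an object; grip_force is the grip in N (left out, the last holds). Time passes only in rows, so rows that do not move let the fingers close. The tool returns the time, the measured TCP pose, the force, the opening and the grip force at its end. only (a regular expression) keeps the lines of the reply that match it, lines (a string "A,B") keeps lines A to B, and quiet returns only ok. Input that does not fit is refused with a message, and nothing moves.
- state(): the state, without advancing time (a new reading comes with each control period).
- get_image(name): name is "side" or "top" or "wrist"; returns a dict with "img" (420x560x3 uint8, red, green, blue), "K" (3x3 intrinsics, pixels), "world_to_cam" (4x4, takes a point from world to camera coordinates); the wrist camera has in their place "T_tool_cam" (4x4, takes a point from camera to tool coordinates, whose origin is the TCP and whose axes are the flange's). Camera axes: x right, y up, looking along -z (the intrinsics and any distortion apply to the point x, -y, -z); pixel columns grow to the right and rows downward; lengths in m; the calibration is good to about 2 mm. The wrist camera is an equidistant fisheye: a pixel r from the principal point sees the ray r / f radians off the axis. A picture is of the moment at which its call begins: read the wrist's pose just before it. There is no depth.
- job.sign_off(): hands the job in; it is judged then, once.
The state is a dict: "t": time; "joint_pos": joint angles; "joint_vel": joint speeds; "joint_torque": joint torques, N m; "position": TCP position; "eef_rot": TCP orientation; "contact_force": force on the tool from outside, world axes, zero at the start; "torque": the same for the moment, N m; "width": finger opening in m; "gripper_force": force on a finger pad.
Only numpy, scipy, OpenCV 4.12 (cv2) and the standard library are available. Lean on these libraries where they do the work, as an engineer would, in place of code of your own. Each camera call takes 0.05 s, during which the arm holds its last target. There are 200 camera calls.

TASK

Pack the lunch box together in its carrier: put the deep tin on the carrier's floor between the four corner posts, then the shallow tin squarely on top of it, then the lid on top, each one upright and resting flat and let go before the next. Lower them into place rather than dropping them, and leave the jars and the cup where they are.

Things in the scene. Friction and masses are not known exactly. Their poses are not given: they have to be found in the camera images.
- carrier: fixed lunch-box carrier, cannot move: wooden base board 156 x 80 mm, top 12 mm above the worktop, an L-shaped steel post at each corner. Posts rise straight to 82 mm above the worktop, then flare outward 7 mm as a lead-in, up to 95 mm. Middle 114 mm of each long side is open: room for fingers. Origin: centre of the underside, on the worktop; x along the long side, y the short side, z up
- carrier_pocket (a point): centre of the floor of the pocket between the four posts (top of the base board, 12 mm above the carrier's origin); the pocket is 134 (x) x 58 (y) mm, 2 mm clearance on each side of the tins; axes as the carrier's
- deep_tin: the deeper of two open steel tins, 130 (x) x 54 (y) x 40 (z) mm, walls 5 mm, about 0.17 kg; stands open side up. Origin: centre of the underside; x along its long side, z up. It can be gripped across its 54 mm width at the middle of its long sides. Either end may face either way.
- shallow_tin: the shallower open steel tin, 130 (x) x 54 (y) x 26 (z) mm, walls 5 mm, about 0.13 kg; stands open side up. Origin: centre of the underside; axes as the deep tin's; gripped likewise. In place, its underside rests on the deep tin's rim, 40 mm above the pocket's floor.
- lid: flat steel lid, 130 (x) x 54 (y) x 8 mm, about 0.10 kg, with a dark wooden grip bar along the middle of its top, 56 mm long (x), 10 mm thick (y), from 8 to 28 mm above the underside. Origin: centre of the underside; x along its long side, z up. In place, its underside rests on the shallow tin's rim, 66 mm above the pocket's floor
- honey_jar: bystander: jar with a green cap, 68 x 74 x 84 mm, origin at the centre of its underside; leave it alone
- spice_jar: bystander: small jar with a green cap, 46 mm across, 106 mm high, origin at the centre of its underside; leave it alone
- espresso_cup: bystander: small white cup with a handle, 61 x 86 x 51 mm, origin at the centre of its underside; leave it alone

How it is judged:
On the way, in this order (a step that is already met when the one before it is completed fails the run):
1. the deep tin rests flat and square in its place in the carrier, let go (z of deep_tin in the frame of carrier_pocket between -0.003 and 0.003 m and horizontal distance between deep_tin and carrier_pocket below 0.005 m and angle between the x axis of deep_tin and the x axis of carrier_pocket, either way round below 0.06 rad and angle between deep_tin's own z axis and vertical below 0.05 rad and contact force between the fingers and deep_tin below 0.2 N), for 0.2 s.
2. the shallow tin rests flat and square in its place in the carrier, let go, on what was stacked before (all of step 1 and z of shallow_tin in the frame of carrier_pocket between 0.037 and 0.043 m and horizontal distance between shallow_tin and carrier_pocket below 0.005 m and angle between the x axis of shallow_tin and the x axis of carrier_pocket, either way round below 0.06 rad and angle between shallow_tin's own z axis and vertical below 0.05 rad and contact force between the fingers and shallow_tin below 0.2 N), for 0.2 s.
3. the lid rests flat and square in its place in the carrier, let go, on what was stacked before (all of step 2 and z of lid in the frame of carrier_pocket between 0.063 and 0.069 m and horizontal distance between lid and carrier_pocket below 0.005 m and angle between the x axis of lid and the x axis of carrier_pocket, either way round below 0.06 rad and angle between lid's own z axis and vertical below 0.05 rad and contact force between the fingers and lid below 0.2 N), for 0.2 s.
At the end, for the whole second after the job is handed in: Deep tin, shallow tin, lid stacked in the pocket: undersides within 3 mm of 0, 40 and 66 mm above its floor, centred within 5 mm, turned under 0.06 rad from the carrier (either way round), tilted under 0.05 rad, at rest, not touched; jars and cup not moved over 20 mm (all of step 3 and linear speed of each of deep_tin, shallow_tin, lid below 0.02 m/s).
It fails at once if the deep tin is dropped (moves faster than 0.5 m/s while not held, a fall of about 13 mm) (linear speed of deep_tin above 0.5 m/s and contact force between the fingers and deep_tin below 0.1 N).
It fails at once if the shallow tin is dropped (moves faster than 0.5 m/s while not held, a fall of about 13 mm) (linear speed of shallow_tin above 0.5 m/s and contact force between the fingers and shallow_tin below 0.1 N).
It fails at once if the lid is dropped (moves faster than 0.5 m/s while not held, a fall of about 13 mm) (linear speed of lid above 0.5 m/s and contact force between the fingers and lid below 0.1 N).
It fails at once if a jar or the cup is moved by more than 20 mm (distance of any of honey_jar, spice_jar, espresso_cup from where it was at the start of the episode above 0.02 m).
It also fails if it takes over 67 s, if anything falls off the work surface, if the arm or the gripper's body presses on something with over 40 N, if the wrist force passes 120 N, or if a joint passes its speed limit or range.

## Working session

There is one attempt and no reset: what is moved stays moved. The work goes in short steps, Python scripts to look and compute and a tool call to move; the robot and the scene stay as the last step left them, time stands still between calls to the robot, and variables do not carry over. Pictures are saved under pics/ and viewed, at most 14 in all, crops included, and the job is handed in when it is done.

```bash
ls; mkdir -p pics
```

Run:
```python
from plant import bot, job, get_image, state
import cv2
print(state())
for n in ("top","side"):
    d=get_image(n); cv2.imwrite(f"pics/{n}0.png",d["img"][:,:,::-1]); print(n,d["K"],d["world_to_cam"],[k for k in d])
```

```text
pics
plant.py
{'t': 0.0, 'joint_pos': array([ 1.16400303e+00,  3.14177023e-01, -4.80879606e-02,  1.21016082e+00,
       -2.60177653e-05,  1.57077683e+00]), 'joint_vel': array([ 0.00073952,  0.00010011, -0.00124775, -0.00107778,  0.00115039,
        0.00025123]), 'joint_torque': array([-4.88574042e-04, -5.39599550e+01,  3.39745939e+01,  1.94181665e-02,
       -1.15417565e-04,  2.52628340e-06]), 'position': array([0.23719835, 0.55054867, 0.25245999]), 'eef_rot': array([-1.51842289e-04,  2.01987494e-01,  9.79387762e-01, -8.00571627e-04]), 'contact_force': array([ 0.11226777, -0.6704574 ,  0.05637407]), 'torque': array([-0.02927339,  0.01179197, -0.01185862]), 'gripper_force': 0.0, 'width': 0.08579268467425724}
top [[485.23679035   0.         281.88211408]
 [  0.         485.23679035 210.7726503 ]
 [  0.           0.           1.        ]] [[ 1.56528012e-03 -9.99986326e-01 -4.98981269e-03 -1.49184248e-01]
 [ 9.93039942e-01  9.66728195e-04  1.17774102e-01 -5.03600842e-01]
 [-1.17767667e-01 -5.13943276e-03  9.93027876e-01 -1.22850072e+00]
 [ 0.00000000e+00  0.00000000e+00  0.00000000e+00  1.00000000e+00]] ['img', 'K', 'world_to_cam']
side [[486.47473472   0.         286.53217387]
 [  0.         486.47473472 206.41635512]
 [  0.           0.           1.        ]] [[-0.99960551 -0.01987732 -0.01984214  0.52020626]
 [-0.00365083 -0.60852569  0.79352577 -0.13958363]
 [-0.02784762  0.79328518  0.60821307 -1.10340144]
 [ 0.          0.          0.          1.        ]] ['img', 'K', 'world_to_cam']
```

View pics/top0.png

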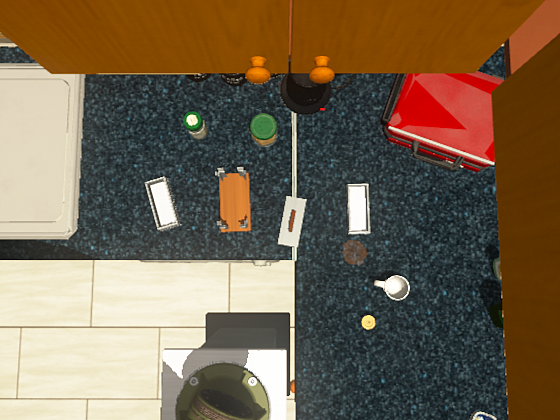

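View pics/side0.png

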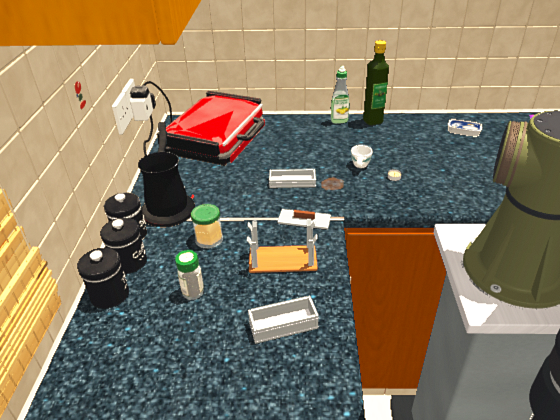

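The top view shows tins at about (161,203) and (358,209), the carrier at (235,202) and the lid at (292,221). The jars are at (195,125) and (263,128), and the cup is at (396,288). In the side view the near tin is at (283,320) and the far tin at (292,178). Next I'll mask the tins and zoom in.

Create h.py:
```python
import numpy as np, cv2
def proj(d,P):
    c=(d["world_to_cam"]@np.r_[P,1])[:3]; p=d["K"]@np.array([c[0],-c[1],-c[2]]); return p[:2]/p[2]
def ray(d,uv):
    r=np.linalg.inv(d["K"])@np.array([uv[0],uv[1],1.]); W=d["world_to_cam"]; R=W[:3,:3]
    return -R.T@W[:3,3], R.T@np.array([r[0],-r[1],-r[2]])
def plane(d,uv,z):
    o,v=ray(d,uv); return o+v*(z-o[2])/v[2]
def tri(d1,u1,d2,u2):
    o1,v1=ray(d1,u1);o2,v2=ray(d2,u2);v1=v1/np.linalg.norm(v1);v2=v2/np.linalg.norm(v2)
    s=np.linalg.lstsq(np.c_[v1,-v2],o2-o1,rcond=None)[0]; a=o1+s[0]*v1;b=o2+s[1]*v2
    return (a+b)/2,np.linalg.norm(a-b)
```

Run:
```python
import cv2,numpy as np
t=cv2.imread("pics/top0.png");s=cv2.imread("pics/side0.png")
def c(im,x,y,w,h,f): return cv2.resize(im[y:y+h,x:x+w],None,fx=f,fy=f,interpolation=cv2.INTER_CUBIC)
# top: x140-180,y170-235 ; carrier 208-260 ; lid 272-312 ; right 338-378
a=np.hstack([c(t,140,160,45,80,4),c(t,208,160,52,80,4),c(t,270,190,42,80,4)[:320],c(t,338,170,40,80,4)])
b=np.hstack([c(s,240,290,90,60,4),c(s,260,160,110,60,4)])
b=b[:, :800]
cv2.imwrite("pics/z1.png",np.vstack([cv2.copyMakeBorder(x,0,4,0,800-x.shape[1],cv2.BORDER_CONSTANT) for x in (a,b)]))
for n,im in(("top",t),("side",s)):
    hsv=cv2.cvtColor(im,cv2.COLOR_BGR2HSV); m=((hsv[...,1]<60)&(hsv[...,2]>125)).astype(np.uint8)
    N,l,st,ce=cv2.connectedComponentsWithStats(m)
    for i in range(1,N):
        if 150<st[i,4]<4000: print(n,st[i],ce[i],cv2.minAreaRect(np.argwhere(l==i)[:,::-1].astype(np.float32)))
```

```text
top [388 126 107  39 299] [441.57190635 145.39464883] ((441.08575439453125, 145.25502014160156), (112.27194213867188, 2.6899960041046143), 19.290042877197266)
top [145 176  34  55 992] [161.84979839 203.51915323] ((162.14151000976562, 203.24526977539062), (51.92229080200195, 24.03809928894043), 74.05460357666016)
top [347 183  24  51 996] [357.95983936 208.28714859] ((358.05194091796875, 208.29794311523438), (50.23982620239258, 22.382102966308594), 87.70938873291016)
top [374 275  36  26 477] [393.33752621 285.59958071] ((393.7430725097656, 284.6672058105469), (33.58899688720703, 24.72197151184082), 40.23635482788086)
top [   0  328   20   70 1279] [  8.6786552  361.15480844] ((9.5, 362.5), (69.0, 19.0), 90.0)
top [290 328   5  53 216] [291.62037037 354.56018519] ((292.0, 354.0), (52.0, 4.0), 90.0)
top [   0  399   87   21 1747] [ 42.45277619 409.36004579] ((42.99999237060547, 409.0), (85.99998474121094, 19.999996185302734), 0.0)
side [332  77  17  23 184] [340.70652174  87.9076087 ] ((339.05487060546875, 87.99391174316406), (20.540264129638672, 16.233436584472656), 83.6598129272461)
[... 1145 characters left out ...]
7 265  27  35 498] [191.28714859 282.57028112] ((191.05770874023438, 283.2884521484375), (32.75139617919922, 24.318401336669922), 78.69007110595703)
side [ 17 282  68 138 768] [ 50.43229167 354.85807292] ((52.848472595214844, 351.8623352050781), (7.29551887512207, 152.06845092773438), 25.559965133666992)
side [ 248  295   73   48 2274] [282.6644679  318.56420405] ((284.185302734375, 318.1839294433594), (35.24541473388672, 69.75082397460938), 76.55138397216797)
side [362 394  30  26 666] [376.87537538 406.7957958 ] ((376.5, 407.0000305175781), (25.29206657409668, 28.061933517456055), 87.39744567871094)
side [449 397  43  23 616] [468.44155844 409.5974026 ] ((470.0, 408.0), (22.0, 42.0), 90.0)
```

View pics/z1.png

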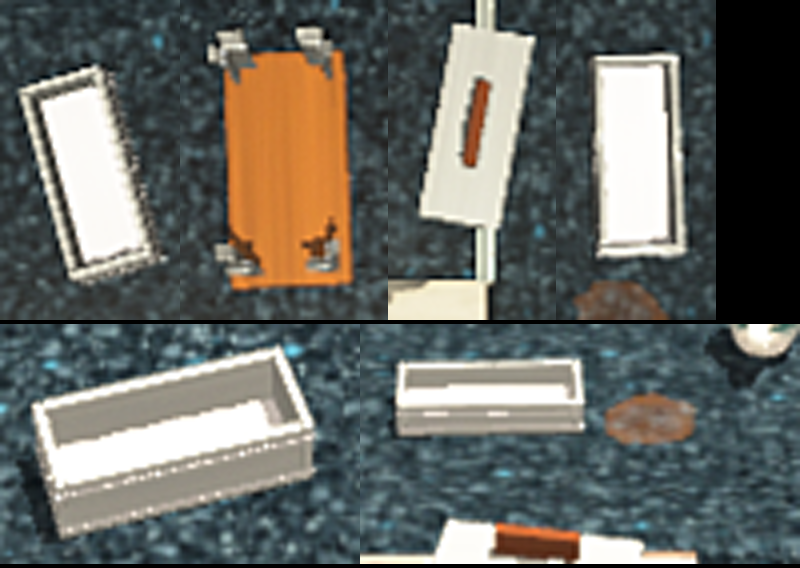

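The zoom shows the left tin's side wall at about 11 px in the side view, and the right tin's at about 7 px from further away. I'll triangulate the rim heights to tell them apart and measure poses.

Run:
```python
from plant import bot, job, get_image, state
from h import *
np.set_printoptions(precision=4,suppress=True)
T=get_image("top");S=get_image("side")
A=dict(L=[((145.5,181.5),(254.5,332)),((164.5,177),(249,310)),((180,225.5),(311,296)),((158,230),(318,317.5))])
# top order: near-cam... match by x: top image up=+x (side left), left=+y (side near)
A=dict(L=[((145.5,181.5),(254.5,332)),((164.5,177),(249,310)),((180,225.5),(311,296)),((158,230),(318,317.5))],
       R=[((347.3,184),(269.5,181)),((368,184),(270,170)),((369.8,233),(315.5,170)),((348.5,233.5),(316,180.5))])
for k,v in A.items():
    P=[]
    for a,b in v:
        p,e=tri(T,a,S,b);P.append(p);print(k,p,e)
    print("ctr",np.mean(P,0))
for nm,c,bt in(("L",(254.5,332),(255.5,343.2)),("R",(269.5,181),(269.5,187.3))):
    for h in (.026,.040):
        p=plane(S,c,h); print(nm,h,proj(S,p*[1,1,0])-c, "observed",np.subtract(bt,c))
# contours
hsv=cv2.cvtColor(T["img"],cv2.COLOR_RGB2HSV)
m=((hsv[...,0]<22)&(hsv[...,1]>140)&(hsv[...,2]>110)).astype(np.uint8);m[:150]=0;m[260:]=0;m[:,:200]=0;m[:,310:]=0
N,l,st,ce=cv2.connectedComponentsWithStats(m)
def rect(pts,z,name):
    W=np.array([plane(T,p,z)[:2] for p in pts],np.float32); r=cv2.minAreaRect(W*1000); b=cv2.boxPoints(r)
    e=b[1]-b[0] if np.linalg.norm(b[1]-b[0])>np.linalg.norm(b[2]-b[1]) else b[2]-b[1]
    print(name,"ctr",r[0],"size",r[1],"long axis deg",np.degrees(np.arctan2(e[1],e[0])))
for i in range(1,N):
    if st[i,4]>30: print(st[i]); rect(np.argwhere(l==i)[:,::-1],.012 if st[i,4]>500 else .028,"orange")
m=((hsv[...,1]<70)&(hsv[...,2]>110)).astype(np.uint8)
m[:,:285]&=0 if 0 else 1
N,l,st,ce=cv2.connectedComponentsWithStats(m)
for n,(x,y) in dict(L=(161,203),R=(358,209)).items():
    q=l==l[y,x]
    for z in(.026,.04): rect(np.argwhere(q)[:,::-1],z,n+str(z))
```

```text
L [0.5785 0.207  0.0334] 0.002571351523165251
L [0.5913 0.1567 0.0377] 0.0006995417496758826
L [0.4659 0.1142 0.0319] 0.0019150070023869908
L [0.4537 0.1706 0.0322] 0.0009551190160082826
ctr [0.5223 0.1621 0.0338]
R [ 0.5746 -0.3198  0.0229] 0.0014652962791528762
R [ 0.5751 -0.3739  0.0241] 0.00021609439124231866
R [ 0.4454 -0.3763  0.0218] 0.0029150333078947835
R [ 0.4448 -0.321   0.0229] 0.0013256093657988092
ctr [ 0.51   -0.3478  0.0229]
L 0.026 [0.7893 8.3891] observed [ 1.  11.2]
L 0.04 [ 1.2255 13.0248] observed [ 1.  11.2]
R 0.026 [0.38   7.6231] observed [0.  6.3]
R 0.04 [ 0.5916 11.8683] observed [0.  6.3]
[ 219  173   32   59 1588]
orange ctr (529.6222534179688, -23.545631408691406) size (155.49008178710938, 80.42253112792969) long axis deg 2.3671758
[289 210   6  21  63]
orange ctr (479.7371520996094, -173.66172790527344) size (8.084644317626953, 53.03965377807617) long axis deg -9.481204
L0.026 ctr (524.1670532226562, 163.0574951171875) size (137.42286682128906, 64.1739273071289) long axis deg 16.922764
L0.04 ctr (522.2835083007812, 159.50228881835938) size (135.88685607910156, 63.4566535949707) long axis deg 16.922697
R0.026 ctr (510.4797058105469, -346.5046081542969) size (133.61170959472656, 58.10611343383789) long axis deg 1.1480632
R0.04 ctr (508.7491455078125, -344.3641357421875) size (132.11817932128906, 57.456607818603516) long axis deg 1.1480969
```

The left tin is the deep one (rim at about 34–40 mm) and the right one is the shallow one (rim at about 23–26 mm). I'll move over the deep tin.

Call:
shift_gripper --ticks '[{"tx": -0.416,"ty": -0.246,"turn": -0.7},{"tx": -0.416,"ty": -0.246,"turn": -0.7},{"tx": -0.416,"ty": -0.246,"turn": -0.7},{"tx": -0.416,"ty": -0.246,"turn": -0.7},{"tx": -0.416,"ty": -0.246,"turn": -0.7},{"tx": -0.416,"ty": -0.246,"turn": -0.7},{"tx": -0.416,"ty": -0.246,"turn": -0.7},{"tx": -0.416,"ty": -0.246,"turn": -0.7},{"tx": -0.416,"ty": -0.246,"turn": -0.7},{"tx": -0.416,"ty": -0.246,"turn": -0.7},{"tx": -0.416,"ty": -0.246,"turn": -0.7},{"tx": -0.416,"ty": -0.246,"turn": -0.7},{"tx": -0.416,"ty": -0.246,"turn": -0.7},{"tx": -0.416,"ty": -0.246,"turn": -0.7},{"tx": -0.416,"ty": -0.246,"turn": -0.7},{"tx": -0.416,"ty": -0.246,"turn": -0.7}]' --jaw 0.085 --grip_force 40

```text
t: 1.53
position: [0.5213, 0.1614, 0.2532]
eef_rot: [-0.0, -0.147, 0.989, 0.0]
contact_force: [0.3, -0.4, -0.4]
width: 0.0851
gripper_force: 0.0
```

Run:
```python
from plant import bot, job, get_image, state
import cv2
s=state();print(s["joint_pos"],s["position"],s["eef_rot"])
d=get_image("wrist"); cv2.imwrite("pics/w1.png",d["img"][:,:,::-1]); print(d["K"],d["T_tool_cam"])
```

```text
[ 3.00016430e-01  2.12018361e-01 -1.80278576e-01  1.17908279e+00
  3.65039575e-04  5.48468827e-03] [0.52134897 0.16139955 0.25316445] [-3.16074816e-04 -1.46734088e-01  9.89175914e-01  1.36010372e-04]
[[325.1922621    0.         279.86433017]
 [  0.         325.1922621  209.5047906 ]
 [  0.           0.           1.        ]] [[ 7.54518154e-04  9.49811700e-01  3.12821299e-01  7.98360814e-02]
 [ 9.99999479e-01 -9.31833160e-04  4.17325413e-04  1.68476055e-03]
 [ 6.87877819e-04  3.12820821e-01 -9.49811908e-01 -1.20801812e-01]
 [ 0.00000000e+00  0.00000000e+00  0.00000000e+00  1.00000000e+00]]
```

View pics/w1.png

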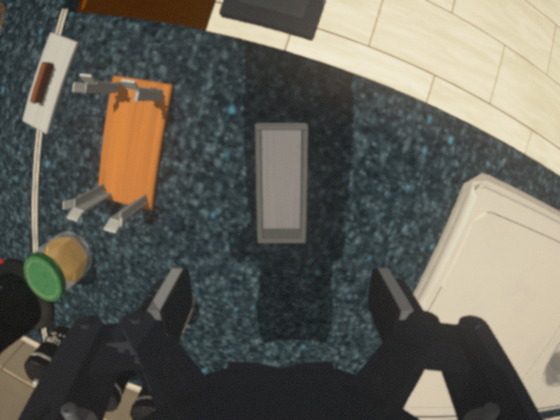

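The wrist view shows the deep tin upright, centred at about (282,183) px and nearly aligned with the tool. The carrier is at (137,140). I'll measure both with the wrist camera.

Add to h.py:
```python
from scipy.spatial.transform import Rotation as Ro
def tool(s):
    w,x,y,z=s["eef_rot"]; M=np.eye(4); M[:3,:3]=Ro.from_quat([x,y,z,w]).as_matrix(); M[:3,3]=s["position"]; return M
def wplane(d,M,uv,z):
    uv=np.atleast_2d(uv).astype(float);K=d["K"]; q=(uv-K[:2,2])/K[0,0]; r=np.linalg.norm(q,axis=1,keepdims=True)
    v=np.c_[q*np.sin(r)/np.maximum(r,1e-9),np.cos(r)]*[1,-1,-1]
    C=M@d["T_tool_cam"]; v=v@C[:3,:3].T; o=C[:3,3]; return o+v*((z-o[2])/v[:,2])[:,None]
def rect(P,name=""):
    r=cv2.minAreaRect((P[:,:2]*1000).astype(np.float32)); b=cv2.boxPoints(r)
    e=b[1]-b[0] if np.linalg.norm(b[1]-b[0])>np.linalg.norm(b[2]-b[1]) else b[2]-b[1]
    a=np.degrees(np.arctan2(e[1],e[0])); a=(a+90)%180-90
    print(name,"ctr mm",np.round(r[0],1),"size",np.round(r[1],1),"long deg",round(float(a),2)); return np.array(r[0])/1000,a
def comp(m,x,y):
    m=cv2.morphologyEx(m.astype(np.uint8),cv2.MORPH_OPEN,np.ones((3,3),np.uint8)); l=cv2.connectedComponents(m)[1]; return np.argwhere(l==l[y,x])[:,::-1]
def totool(M,P):  # world point -> tool xy shift
    return (M[:3,:3].T@(np.asarray(P)-M[:3,3]))
```

Run:
```python
from plant import bot, job, get_image, state
from h import *
s=state();M=tool(s);d=get_image("wrist");hsv=cv2.cvtColor(d["img"],cv2.COLOR_RGB2HSV)
m=(hsv[...,1]<60)&(hsv[...,2]>70); m[:,:235]=0;m[:,330:]=0;m[:100]=0;m[260:]=0
p=comp(m,282,183);print(len(p),p.min(0),p.max(0))
for z in(.034,.040): c,a=rect(wplane(d,M,p,z),"deep@"+str(z)); print(totool(M,[*c,0]))
print("tool y deg",np.degrees(np.arctan2(M[1,1],M[0,1])))
m=(hsv[...,0]<22)&(hsv[...,1]>140)&(hsv[...,2]>100);m[:,:85]=0;m[:70]=0
p=comp(m,137,140);print(len(p),p.min(0),p.max(0));rect(wplane(d,M,p,.012),"carrier")
```

```text
6171 [255 123] [307 242]
deep@0.034 ctr mm [524.8 165.6] size [133.7  55.7] long deg 16.84
[-0.00453321  0.00272843  0.25326344]
deep@0.04 ctr mm [523.4 165.1] size [131.3  54.7] long deg 16.84
[-0.00304689  0.00270835  0.25326391]
tool y deg 106.90406331974803
6246 [99 79] [171 208]
carrier ctr mm [530.9 -21. ] size [155.3  80.5] long deg 2.8
```

Descend onto the deep tin.

Call:
shift_gripper --ticks '[{"tx": -0.003,"ty": 0.003,"tz": 0.03},{"tx": -0.003,"ty": 0.003,"tz": 0.07},{"tx": -0.003,"ty": 0.003,"tz": 0.11},{"tx": -0.003,"ty": 0.003,"tz": 0.14},{"tx": -0.003,"ty": 0.003,"tz": 0.17},{"tx": -0.003,"ty": 0.003,"tz": 0.19},{"tx": -0.003,"ty": 0.003,"tz": 0.205},{"tx": -0.003,"ty": 0.003,"tz": 0.215},{"tx": -0.003,"ty": 0.003,"tz": 0.222},{"tx": -0.003,"ty": 0.003,"tz": 0.225},{"tx": -0.003,"ty": 0.003,"tz": 0.225}]' --jaw 0.085 --grip_force 40

```text
t: 2.55
position: [0.5241, 0.1647, 0.0283]
eef_rot: [0.0, -0.146, 0.989, 0.0]
contact_force: [0.6, -0.0, 0.7]
width: 0.0853
gripper_force: 0.0
```

Call:
shift_gripper --ticks '[{},{},{},{},{},{},{},{}]' --jaw 0.03 --grip_force 40

```text
t: 3.22
position: [0.5251, 0.1644, 0.0294]
eef_rot: [0.001, -0.146, 0.989, 0.0]
contact_force: [-0.5, 0.3, 6.9]
width: 0.0532
gripper_force: 43.6
```

The deep tin is gripped (53 mm, 44 N). I'll lift it, turn it, and stop short of the carrier to look.

Call:
shift_gripper --ticks '[{"tz": -0.01},{"tz": -0.03},{"tz": -0.06},{"tz": -0.09},{"tz": -0.12},{"tz": -0.15},{"tx": 0.006,"ty": -0.025,"tz": -0.17,"turn": 0.08},{"tx": 0.012,"ty": -0.05,"tz": -0.17,"turn": 0.17},{"tx": 0.017,"ty": -0.072,"tz": -0.17,"turn": 0.25},{"tx": 0.017,"ty": -0.072,"tz": -0.17,"turn": 0.25},{"tx": 0.017,"ty": -0.072,"tz": -0.17,"turn": 0.25}]' --jaw 0.03 --grip_force 40

```text
t: 4.13
position: [0.5284, 0.0895, 0.1988]
eef_rot: [0.0, -0.021, 1.0, 0.0]
contact_force: [-0.2, 1.0, -1.5]
width: 0.0532
gripper_force: 43.0
```

Run:
```python
from plant import bot, job, get_image, state
from h import *
s=state();M=tool(s);d=get_image("wrist");cv2.imwrite("pics/w2.png",d["img"][:,:,::-1]);hsv=cv2.cvtColor(d["img"],cv2.COLOR_RGB2HSV)
print(M.round(4))
m=(hsv[...,0]<22)&(hsv[...,1]>140)&(hsv[...,2]>80)
n,l,st,ce=cv2.connectedComponentsWithStats(m.astype(np.uint8))
for i in range(1,n):
    if st[i,4]>800: print(st[i]);rect(wplane(d,M,np.argwhere(l==i)[:,::-1],.012),"orange")
```

```text
[[-9.991e-01 -4.170e-02  0.000e+00  5.284e-01]
 [-4.170e-02  9.991e-01  3.000e-04  8.950e-02]
 [-0.000e+00  3.000e-04 -1.000e+00  1.988e-01]
 [ 0.000e+00  0.000e+00  0.000e+00  1.000e+00]]
[ 129  109   81  148 8873]
orange ctr mm [530.6 -21.8] size [155.5  79.4] long deg 1.59
```

View pics/w2.png

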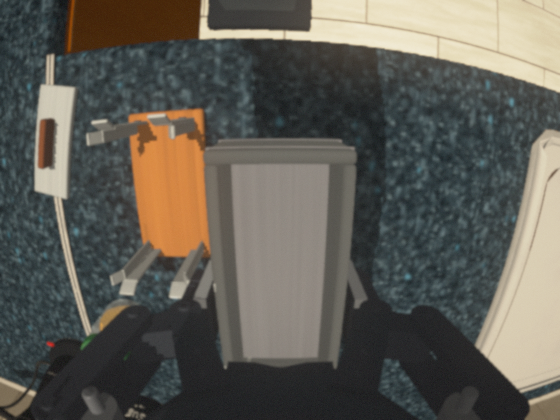

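The wrist view shows the tin held level: its near rim edge is at about row 148 and spans columns 206–356. The carrier board is at (170,185). I'll check how far the tin is offset in the hand.

Run:
```python
from plant import bot, job, get_image, state
from h import *
s=state();M=tool(s);d=get_image("wrist");g=cv2.cvtColor(d["img"],cv2.COLOR_RGB2GRAY)
print(g[134:172,281]); print(s["position"])
for r in(140,148,150): print(r,[totool(M,p).round(4) for p in wplane(d,M,[(206,r),(281,r),(356,r)],M[2,3]+.0106)])
print([totool(M,p).round(4) for p in wplane(d,M,[(281,140)],M[2,3]-.0294)])
print(totool(M,[.5306,-.0222,0]))
```

```text
[ 40  41  43  59  86 108 106  97  95  92  96 104 117 115 104  99 101 105
 109 111 109 111 109 108 109 105 104 101 104 113 128 135 138 137 139 138
 137 137]
[0.52837709 0.09020765 0.19858329]
140 [array([ 0.0691, -0.0237, -0.0106]), array([ 0.0687,  0.002 , -0.0106]), array([ 0.0692,  0.0279, -0.0106])]
148 [array([ 0.0663, -0.0239, -0.0106]), array([ 0.0659,  0.002 , -0.0106]), array([ 0.0664,  0.028 , -0.0106])]
150 [array([ 0.0656, -0.0239, -0.0106]), array([ 0.0653,  0.002 , -0.0106]), array([ 0.0657,  0.028 , -0.0106])]
[array([0.0645, 0.0022, 0.0294])]
[ 0.00257774 -0.11250843  0.19852191]
```

The tin is centred in the hand to within about 1 mm. I'll move above the pocket and lower slowly into the lead-in.

Call:
shift_gripper --ticks '[{"ty": -0.03},{"tx": 0.001,"ty": -0.06},{"tx": 0.002,"ty": -0.09},{"tx": 0.002,"ty": -0.105},{"tx": 0.002,"ty": -0.113},{"tx": 0.002,"ty": -0.113,"tz": 0.03},{"tx": 0.002,"ty": -0.113,"tz": 0.055},{"tx": 0.002,"ty": -0.113,"tz": 0.065},{"tx": 0.002,"ty": -0.113,"tz": 0.07},{"tx": 0.002,"ty": -0.113,"tz": 0.075},{"tx": 0.002,"ty": -0.113,"tz": 0.08},{"tx": 0.002,"ty": -0.113,"tz": 0.085},{"tx": 0.002,"ty": -0.113,"tz": 0.088},{"tx": 0.002,"ty": -0.113,"tz": 0.088}]' --jaw 0.03 --grip_force 40

```text
t: 5.4
position: [0.5315, -0.0224, 0.1101]
eef_rot: [-0.0, -0.022, 1.0, 0.0]
contact_force: [0.4, 0.6, -2.7]
width: 0.0534
gripper_force: 43.3
```

Call:
shift_gripper --ticks '[{"tz": 0.005},{"tz": 0.01},{"tz": 0.015},{"tz": 0.015}]' --jaw 0.03 --grip_force 40

```text
t: 5.73
position: [0.5307, -0.0226, 0.0941]
eef_rot: [-0.001, -0.022, 1.0, 0.0]
contact_force: [-0.1, -0.5, -1.3]
width: 0.0535
gripper_force: 43.3
```

Run:
```python
from plant import bot, job, get_image, state
from h import *
s=state();print(tool(s).round(4))
S=get_image("side");T=get_image("top")
c=lambda im,x,y,w,h,f: cv2.resize(im[y:y+h,x:x+w],None,fx=f,fy=f,interpolation=cv2.INTER_CUBIC)
cv2.imwrite("pics/s3.png",c(S["img"],215,190,130,100,6)[:,:,::-1])
```

```text
[[-9.991e-01 -4.310e-02 -1.600e-03  5.307e-01]
 [-4.310e-02  9.991e-01  1.000e-04 -2.260e-02]
 [ 1.600e-03  2.000e-04 -1.000e+00  9.410e-02]
 [ 0.000e+00  0.000e+00  0.000e+00  1.000e+00]]
```

View pics/s3.png

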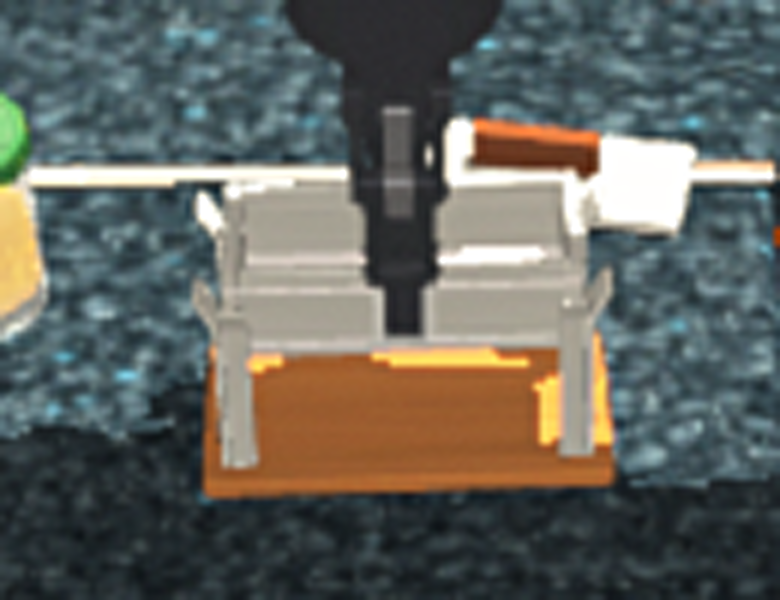

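The tin is between the posts with no contact force and its underside at about 65 mm. I'll continue down.

Call:
shift_gripper --ticks '[{"tz": 0.008},{"tz": 0.016},{"tz": 0.024},{"tz": 0.032},{"tz": 0.04},{"tz": 0.045},{"tz": 0.047},{"tz": 0.049},{"tz": 0.049}]' --jaw 0.03 --grip_force 40

```text
t: 6.58
position: [0.5314, -0.0226, 0.046]
eef_rot: [-0.0, -0.022, 1.0, 0.0]
contact_force: [-1.0, 0.1, -1.5]
width: 0.053
gripper_force: 43.3
```

Call:
shift_gripper --ticks '[{"tz": 0.001},{"tz": 0.002},{"tz": 0.003},{"tz": 0.003}]' --jaw 0.03 --grip_force 40

```text
t: 6.92
position: [0.5316, -0.0226, 0.0434]
eef_rot: [0.0, -0.022, 1.0, -0.0]
contact_force: [0.6, -0.3, -1.4]
width: 0.0528
gripper_force: 43.3
```

Call:
shift_gripper --ticks '[{"tz": 0.001},{"tz": 0.001},{"tz": 0.002},{"tz": 0.002}]' --jaw 0.03 --grip_force 40

```text
t: 7.25
position: [0.5317, -0.0226, 0.0415]
eef_rot: [0.0, -0.022, 1.0, -0.0]
contact_force: [-0.4, 0.5, 1.0]
width: 0.0535
gripper_force: 43.6
```

Call:
shift_gripper --ticks '[{"tz": 0.0005},{"tz": 0.001},{"tz": 0.001}]' --jaw 0.03 --grip_force 40

```text
t: 7.5
position: [0.5317, -0.0226, 0.0414]
eef_rot: [0.0, -0.022, 1.0, -0.0]
contact_force: [-4.1, 0.8, 10.8]
width: 0.0533
gripper_force: 44.9
```

Seated (10.8 N of floor contact). I'll release, retreat, and move to the shallow tin.

Call:
shift_gripper --ticks '[{},{},{},{},{},{}]' --jaw 0.085 --grip_force 40

```text
t: 8.0
position: [0.5315, -0.0226, 0.0402]
eef_rot: [-0.0, -0.022, 1.0, 0.0]
contact_force: [-0.3, -0.2, 1.2]
width: 0.0851
gripper_force: 0.0
```

Call:
shift_gripper --ticks '[{"tz": -0.01},{"tz": -0.03},{"tz": -0.06},{"tz": -0.1},{"tz": -0.14},{"tz": -0.18},{"tz": -0.2},{"tz": -0.2}]' --jaw 0.085 --grip_force 40

```text
t: 8.67
position: [0.5345, -0.0227, 0.2469]
eef_rot: [0.005, -0.022, 1.0, -0.0]
contact_force: [0.6, 0.5, -0.6]
width: 0.0848
gripper_force: 0.0
```

Run:
```python
from plant import bot, job, get_image, state
from h import *
s=state();M=tool(s);d=get_image("wrist");cv2.imwrite("pics/w4.png",d["img"][:,:,::-1]);print(M.round(4))
print(totool(M,[.5105,-.3475,0]), s["joint_pos"])
```

```text
[[-9.990e-01 -4.320e-02  9.800e-03  5.345e-01]
 [-4.320e-02  9.991e-01 -4.000e-04 -2.270e-02]
 [-9.700e-03 -8.000e-04 -1.000e+00  2.469e-01]
 [ 0.000e+00  0.000e+00  0.000e+00  1.000e+00]]
[ 0.04045802 -0.32324095  0.24676139] [-4.24490201e-02  1.86211339e-01 -2.26712995e-01  1.14809035e+00
 -1.10251349e-05 -8.56570015e-02]
```

View pics/w4.png

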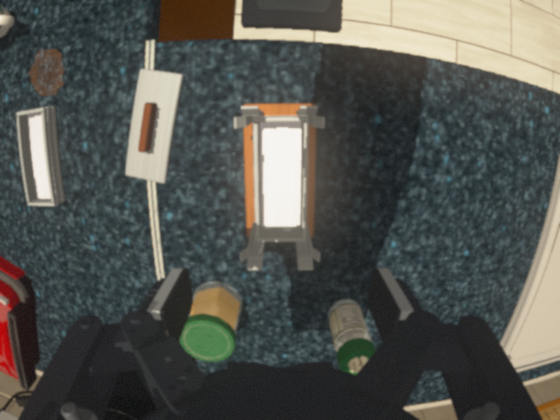

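The deep tin sits squarely between the posts at about (282,175) px. I'll go over the shallow tin.

Call:
shift_gripper --ticks '[{"tx": 0.005,"ty": -0.04},{"tx": 0.01,"ty": -0.08},{"tx": 0.015,"ty": -0.12,"turn": 0.01},{"tx": 0.02,"ty": -0.16,"turn": 0.02},{"tx": 0.025,"ty": -0.2,"turn": 0.02},{"tx": 0.03,"ty": -0.24,"turn": 0.02},{"tx": 0.033,"ty": -0.28,"turn": 0.02},{"tx": 0.035,"ty": -0.31,"turn": 0.02},{"tx": 0.035,"ty": -0.324,"turn": 0.02},{"tx": 0.035,"ty": -0.324,"turn": 0.02},{"tx": 0.035,"ty": -0.324,"turn": 0.02},{"tx": 0.035,"ty": -0.324,"turn": 0.02}]' --jaw 0.085 --grip_force 40

```text
t: 9.72
position: [0.5103, -0.3462, 0.2395]
eef_rot: [-0.001, -0.012, 1.0, 0.001]
contact_force: [-0.3, 0.1, -0.4]
width: 0.0851
gripper_force: 0.0
```

Run:
```python
from plant import bot, job, get_image, state
from h import *
s=state();M=tool(s);d=get_image("wrist");hsv=cv2.cvtColor(d["img"],cv2.COLOR_RGB2HSV);print(M.round(4))
m=(hsv[...,1]<60)&(hsv[...,2]>70); m[:,:225]=0;m[:,340:]=0;m[:90]=0;m[265:]=0
p=comp(m,282,183);print(len(p),p.min(0),p.max(0))
c,a=rect(wplane(d,M,p,.026),"shallow"); print(totool(M,[*c,0]), np.degrees(np.arctan2(M[1,1],M[0,1]))-90)
```

```text
[[-0.9997 -0.0241 -0.0013  0.5103]
 [-0.0241  0.9997  0.0016 -0.3462]
 [ 0.0012  0.0017 -1.      0.2395]
 [ 0.      0.      0.      1.    ]]
13822 [225  90] [339 242]
shallow ctr mm [ 496.5 -340.1] size [126.  165.1] long deg -0.89
[0.01336076 0.00611237 0.23956218] 1.383142044111139
```

Run:
```python
from plant import bot, job, get_image, state
from h import *
s=state();M=tool(s);d=get_image("wrist");hsv=cv2.cvtColor(d["img"],cv2.COLOR_RGB2HSV);print(s["position"])
cv2.imwrite("pics/w5.png",cv2.resize(d["img"][90:270,200:370],None,fx=3,fy=3)[:,:,::-1])
for sv,vv in((30,70),(40,90),(60,110),(60,130)):
    m=(hsv[...,1]<sv)&(hsv[...,2]>vv); m[:,:225]=0;m[:,340:]=0;m[:90]=0;m[265:]=0
    p=comp(m,282,183);print(len(p),p.min(0),p.max(0))
    c,a=rect(wplane(d,M,p,.026),"shallow"); print(totool(M,[*c,0]))
```

```text
[ 0.51048602 -0.34605647  0.2398637 ]
7817 [245 104] [339 230]
shallow ctr mm [ 494.8 -327.8] size [139.4  92.6] long deg 8.99
[0.01504696 0.01837815 0.23989892]
7250 [236 107] [320 241]
shallow ctr mm [ 505.3 -347.1] size [146.6  90. ] long deg 4.67
[ 0.00505718 -0.00125154  0.23986673]
5889 [251 121] [305 235]
shallow ctr mm [ 507.5 -346.8] size [124.9  56.5] long deg 0.72
[ 0.00281188 -0.00093891  0.23986521]
5628 [251 121] [304 231]
shallow ctr mm [ 505.4 -346.7] size [120.1  54.9] long deg 1.24
[ 0.00491352 -0.00083712  0.23986711]
```

View pics/w5.png

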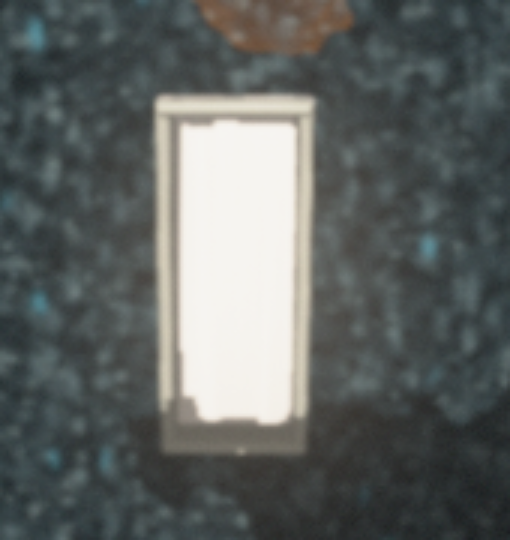

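The crop shows the shallow tin's rim corners at (252,122), (305,122), (254,242) and (302,241). The far end is in shadow, which clipped the mask. I'll use the corners.

Run:
```python
from plant import bot, job, get_image, state
from h import *
s=state();M=tool(s);d=get_image("wrist");print(s["position"])
P=wplane(d,M,[(252,122.3),(304.7,122.3),(302.3,241.2),(254,241.6)],.026)
c,a=rect(P); print(P.round(4),totool(M,P.mean(0)))
```

```text
[ 0.51067058 -0.34605801  0.24017138]
 ctr mm [ 512.8 -346.1] size [131.9  54.4] long deg 1.43
[[ 0.4476 -0.3744  0.026 ]
 [ 0.4462 -0.3206  0.026 ]
 [ 0.5775 -0.3173  0.026 ]
 [ 0.5794 -0.3717  0.026 ]] [-2.11798281e-03 -1.37971056e-04  2.14170381e-01]
```

Call:
shift_gripper --ticks '[{"tx": -0.001,"tz": 0.04},{"tx": -0.0015,"tz": 0.08},{"tx": -0.0015,"tz": 0.12},{"tx": -0.0015,"tz": 0.15},{"tx": -0.0015,"tz": 0.175},{"tx": -0.0015,"tz": 0.193},{"tx": -0.0015,"tz": 0.204},{"tx": -0.0015,"tz": 0.211},{"tx": -0.0015,"tz": 0.215},{"tx": -0.0015,"tz": 0.216},{"tx": -0.0015,"tz": 0.216},{"tx": -0.0015,"tz": 0.216}]' --jaw 0.085 --grip_force 40

```text
t: 10.87
position: [0.5129, -0.3483, 0.0255]
eef_rot: [0.001, -0.012, 1.0, -0.001]
contact_force: [0.3, -0.2, -0.4]
width: 0.0849
gripper_force: 0.0
```

Call:
shift_gripper --ticks '[{"tz": 0.001},{"tz": 0.001},{"tz": 0.001},{"tz": 0.001},{"tz": 0.001},{"tz": 0.001},{"tz": 0.001},{"tz": 0.001},{"tz": 0.001}]' --jaw 0.03 --grip_force 40

```text
t: 11.62
position: [0.5124, -0.3481, 0.024]
eef_rot: [0.0, -0.012, 1.0, -0.0]
contact_force: [-0.6, -0.2, 5.7]
width: 0.0535
gripper_force: 43.6
```

Call:
shift_gripper --ticks '[{"tz": -0.005},{"tz": -0.02},{"tz": -0.05},{"tz": -0.09},{"tz": -0.13},{"tz": -0.16},{"tz": -0.18},{"tz": -0.19},{"tz": -0.19},{"tz": -0.19},{"tz": -0.19}]' --jaw 0.03 --grip_force 40

```text
t: 12.53
position: [0.5111, -0.347, 0.2111]
eef_rot: [-0.001, -0.012, 1.0, 0.001]
contact_force: [-0.1, 0.4, -1.5]
width: 0.0532
gripper_force: 42.9
```

Run:
```python
from plant import bot, job, get_image, state
from h import *
s=state();M=tool(s);d=get_image("wrist");cv2.imwrite("pics/w6.png",d["img"][:,:,::-1]);print(M.round(4))
```

```text
[[-0.9997 -0.0232 -0.0028  0.5111]
 [-0.0232  0.9997  0.0019 -0.347 ]
 [ 0.0028  0.002  -1.      0.2111]
 [ 0.      0.      0.      1.    ]]
```

View pics/w6.png

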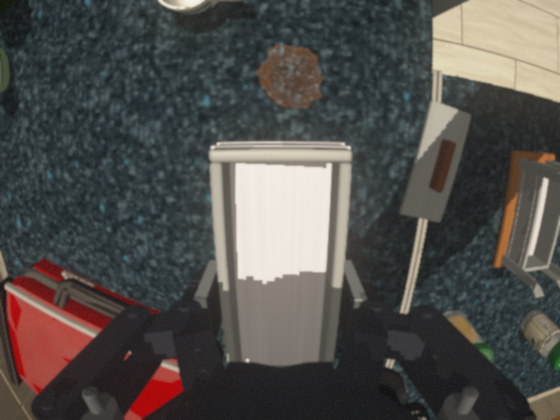

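The shallow tin is held level, with its near rim edge at about row 150. I'll check the in-hand offset and the distance to go.

Run:
```python
from plant import bot, job, get_image, state
from h import *
s=state();M=tool(s);d=get_image("wrist");g=cv2.cvtColor(d["img"],cv2.COLOR_RGB2GRAY)
print(g[138:170,281],s["position"])
for r in(148,150,152): print(r,[totool(M,p).round(4) for p in wplane(d,M,[(281,r)],M[2,3]+.002)])
for r in(143,144): print(r,[totool(M,p).round(4) for p in wplane(d,M,[(281,r)],M[2,3]-.024)])
print(totool(M,[.5315,-.0226,s["position"][2]]))
```

```text
[ 73  80 101 147 179 159 154 183 186 155 145 169 188 202 207 208 207 203
 199 192 182 171 155 141 130 131 139 171 215 232 235 235] [ 0.51097022 -0.34700774  0.21088849]
148 [array([ 0.0648,  0.0021, -0.0018])]
150 [array([ 0.0641,  0.0021, -0.0018])]
152 [array([ 0.0633,  0.0021, -0.0018])]
143 [array([0.0637, 0.0021, 0.0242])]
144 [array([0.0633, 0.0021, 0.0242])]
[-0.02804582  0.32384392  0.00063447]
```

Call:
shift_gripper --ticks '[{"tx": -0.003,"ty": 0.04},{"tx": -0.006,"ty": 0.08},{"tx": -0.009,"ty": 0.12},{"tx": -0.012,"ty": 0.16,"turn": -0.01},{"tx": -0.015,"ty": 0.2,"turn": -0.02},{"tx": -0.02,"ty": 0.24,"turn": -0.02},{"tx": -0.024,"ty": 0.28,"turn": -0.02},{"tx": -0.026,"ty": 0.31,"turn": -0.02},{"tx": -0.027,"ty": 0.324,"turn": -0.02},{"tx": -0.027,"ty": 0.324,"turn": -0.02},{"tx": -0.027,"ty": 0.324,"tz": 0.03,"turn": -0.02},{"tx": -0.027,"ty": 0.324,"tz": 0.05,"turn": -0.02},{"tx": -0.027,"ty": 0.324,"tz": 0.06,"turn": -0.02},{"tx": -0.027,"ty": 0.324,"tz": 0.065,"turn": -0.02},{"tx": -0.027,"ty": 0.324,"tz": 0.07,"turn": -0.02},{"tx": -0.027,"ty": 0.324,"tz": 0.07,"turn": -0.02}]' --jaw 0.03 --grip_force 40

```text
t: 13.97
position: [0.5314, -0.0237, 0.1428]
eef_rot: [-0.0, -0.021, 1.0, -0.0]
contact_force: [0.6, -0.5, -2.2]
width: 0.0533
gripper_force: 43.1
```

Call:
shift_gripper --ticks '[{"tx": 0.001,"ty": 0.001,"tz": 0.008},{"tx": 0.001,"ty": 0.001,"tz": 0.016},{"tx": 0.001,"ty": 0.001,"tz": 0.022},{"tx": 0.001,"ty": 0.001,"tz": 0.027},{"tx": 0.001,"ty": 0.001,"tz": 0.032},{"tx": 0.001,"ty": 0.001,"tz": 0.037},{"tx": 0.001,"ty": 0.001,"tz": 0.042},{"tx": 0.001,"ty": 0.001,"tz": 0.047},{"tx": 0.001,"ty": 0.001,"tz": 0.052},{"tx": 0.001,"ty": 0.001,"tz": 0.056},{"tx": 0.001,"ty": 0.001,"tz": 0.06},{"tx": 0.001,"ty": 0.001,"tz": 0.062},{"tx": 0.001,"ty": 0.001,"tz": 0.062}]' --jaw 0.03 --grip_force 40

```text
t: 15.05
position: [0.5301, -0.0222, 0.0808]
eef_rot: [-0.0, -0.022, 1.0, 0.0]
contact_force: [-0.3, -0.3, -0.7]
width: 0.0529
gripper_force: 43.1
```

Call:
shift_gripper --ticks '[{"tz": 0.001},{"tz": 0.002},{"tz": 0.002},{"tz": 0.003},{"tz": 0.003}]' --jaw 0.03 --grip_force 40

```text
t: 15.47
position: [0.5305, -0.0223, 0.0783]
eef_rot: [0.0, -0.022, 1.0, -0.0]
contact_force: [0.4, -0.3, -0.8]
width: 0.0532
gripper_force: 43.1
```

Call:
shift_gripper --ticks '[{"tz": 0.001},{"tz": 0.002},{"tz": 0.002},{"tz": 0.002}]' --jaw 0.03 --grip_force 40

```text
t: 15.8
position: [0.5304, -0.0223, 0.0762]
eef_rot: [-0.0, -0.022, 1.0, 0.0]
contact_force: [0.3, 0.6, -1.4]
width: 0.0533
gripper_force: 43.1
```

Call:
shift_gripper --ticks '[{"tz": 0.001},{"tz": 0.001},{"tz": 0.001}]' --jaw 0.03 --grip_force 40

```text
t: 16.05
position: [0.5305, -0.0223, 0.076]
eef_rot: [0.0, -0.022, 1.0, -0.0]
contact_force: [-2.9, 0.4, 5.6]
width: 0.0529
gripper_force: 43.8
```

Seated. I'll release, lift, and go over the lid.

Call:
shift_gripper --ticks '[{},{},{},{},{},{}]' --jaw 0.085 --grip_force 40

```text
t: 16.55
position: [0.5305, -0.0223, 0.0752]
eef_rot: [-0.0, -0.022, 1.0, -0.0]
contact_force: [0.5, 0.3, -0.0]
width: 0.0855
gripper_force: 0.0
```

Call:
shift_gripper --ticks '[{"tz": -0.01},{"tz": -0.03},{"tz": -0.06},{"tz": -0.1},{"tz": -0.13},{"tz": -0.16},{"tx": 0.015,"ty": -0.04,"tz": -0.16,"turn": 0.05},{"tx": 0.03,"ty": -0.08,"tz": -0.16,"turn": 0.1},{"tx": 0.045,"ty": -0.12,"tz": -0.16,"turn": 0.17},{"tx": 0.057,"ty": -0.149,"tz": -0.16,"turn": 0.21},{"tx": 0.057,"ty": -0.149,"tz": -0.16,"turn": 0.21},{"tx": 0.057,"ty": -0.149,"tz": -0.16,"turn": 0.21},{"tx": 0.057,"ty": -0.149,"tz": -0.16,"turn": 0.21}]' --jaw 0.085 --grip_force 40

```text
t: 17.63
position: [0.48, -0.1736, 0.2358]
eef_rot: [0.0, 0.084, 0.997, 0.0]
contact_force: [0.1, 1.0, -0.2]
width: 0.0851
gripper_force: 0.0
```

Run:
```python
from plant import bot, job, get_image, state
from h import *
s=state();M=tool(s);d=get_image("wrist");cv2.imwrite("pics/w7.png",d["img"][:,:,::-1]);print(M.round(4))
hsv=cv2.cvtColor(d["img"],cv2.COLOR_RGB2HSV)
m=((hsv[...,0]<15)|(hsv[...,0]>170))&(hsv[...,1]>110)&(hsv[...,2]>40); m[:110]=0;m[260:]=0;m[:,:235]=0;m[:,330:]=0
n,l,st,ce=cv2.connectedComponentsWithStats(m.astype(np.uint8))
for i in range(1,n):
    if st[i,4]>60: print(st[i]);c,a=rect(wplane(d,M,np.argwhere(l==i)[:,::-1],.028),"bar");print(totool(M,[*c,0]))
print(np.degrees(np.arctan2(M[1,1],M[0,1]))-90)
```

```text
[[-9.860e-01  1.665e-01  6.000e-04  4.800e-01]
 [ 1.665e-01  9.860e-01  3.000e-04 -1.736e-01]
 [-5.000e-04  4.000e-04 -1.000e+00  2.358e-01]
 [ 0.000e+00  0.000e+00  0.000e+00  1.000e+00]]
[276 158   8  50 352]
bar ctr mm [ 479.  -172.2] size [ 7.2 52.5] long deg -9.72
[0.00134842 0.00116773 0.23583905]
-9.584789218640083
```

View pics/w7.png

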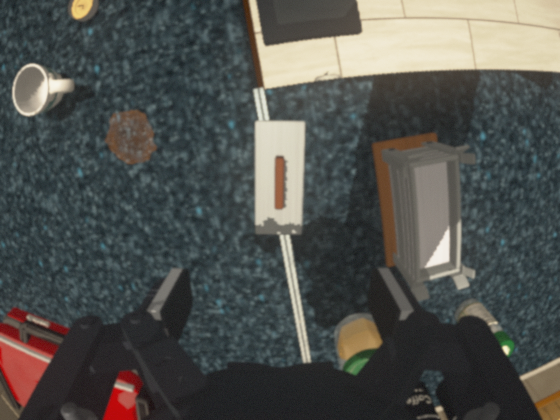

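The lid is at (280,178) px with its bar at (280,183). The shallow tin looks level in the carrier at (430,215). I'll get the lid's centre from its plate corners.

Run:
```python
from plant import bot, job, get_image, state
from h import *
s=state();M=tool(s);d=get_image("wrist");print(s["position"])
hsv=cv2.cvtColor(d["img"],cv2.COLOR_RGB2HSV)
m=(hsv[...,1]<60)&(hsv[...,2]>125); m[:118]=0;m[240:]=0;m[:,:245]=0;m[:,315:]=0
p=comp(m,265,200);print(p.min(0),p.max(0));c,a=rect(wplane(d,M,p,.008),"mask");print(totool(M,[*c,0]))
P=wplane(d,M,[(256,121),(305.5,121.5),(302,234),(255,234)],.008)
rect(P);print(totool(M,P.mean(0)))
```

```text
[ 0.48022363 -0.17305851  0.23573042]
[254 118] [304 226]
mask ctr mm [ 474.  -171.8] size [ 54.2 122.2] long deg -10.58
[6.45775812e-03 1.52174287e-04 2.35727522e-01]
 ctr mm [ 480.5 -172.2] size [ 54.6 129. ] long deg -10.15
[8.73899794e-05 1.28354685e-03 2.27730899e-01]
```

Call:
shift_gripper --ticks '[{"ty": 0.001,"tz": 0.04},{"ty": 0.001,"tz": 0.08},{"ty": 0.001,"tz": 0.11},{"ty": 0.001,"tz": 0.14},{"ty": 0.001,"tz": 0.16},{"ty": 0.001,"tz": 0.178},{"ty": 0.001,"tz": 0.188},{"ty": 0.001,"tz": 0.196},{"ty": 0.001,"tz": 0.2},{"ty": 0.001,"tz": 0.202},{"ty": 0.001,"tz": 0.202},{"ty": 0.001,"tz": 0.202}]' --jaw 0.04 --grip_force 40

```text
t: 18.73
position: [0.4809, -0.1728, 0.0341]
eef_rot: [0.001, 0.083, 0.997, -0.0]
contact_force: [-0.1, -0.7, 0.4]
width: 0.04
gripper_force: 0.0
```

Call:
shift_gripper --ticks '[{},{},{},{},{},{},{},{}]' --jaw 0.0 --grip_force 50

```text
t: 19.4
position: [0.4808, -0.1729, 0.0341]
eef_rot: [0.001, 0.083, 0.997, -0.0]
contact_force: [-1.8, -0.5, 5.9]
width: 0.0088
gripper_force: 50.2
```

Call:
shift_gripper --ticks '[{"tz": -0.01},{"tz": -0.03},{"tz": -0.06},{"tz": -0.09},{"tz": -0.12},{"tz": -0.15},{"tx": -0.006,"ty": 0.035,"tz": -0.17,"turn": -0.05},{"tx": -0.012,"ty": 0.07,"tz": -0.17,"turn": -0.1},{"tx": -0.018,"ty": 0.105,"tz": -0.17,"turn": -0.15},{"tx": -0.022,"ty": 0.135,"tz": -0.17,"turn": -0.2},{"tx": -0.024,"ty": 0.15,"tz": -0.17,"turn": -0.21},{"tx": -0.024,"ty": 0.156,"tz": -0.17,"turn": -0.21},{"tx": -0.024,"ty": 0.156,"tz": -0.17,"turn": -0.21},{"tx": -0.024,"ty": 0.156,"tz": -0.17,"turn": -0.21},{"tx": -0.024,"ty": 0.156,"tz": -0.17,"turn": -0.21}]' --jaw 0.0 --grip_force 50

```text
t: 20.65
position: [0.5292, -0.0238, 0.2033]
eef_rot: [-0.0, -0.021, 1.0, -0.0]
contact_force: [-0.7, -0.7, -1.3]
width: 0.0087
gripper_force: 49.4
```

Run:
```python
from plant import bot, job, get_image, state
from h import *
s=state();M=tool(s);d=get_image("wrist");S=get_image("side");print(M.round(4))
c=lambda im,x,y,w,h,f: cv2.resize(im[y:y+h,x:x+w],(w*f,h*f),interpolation=cv2.INTER_CUBIC)
a=c(d["img"],190,80,180,220,2); b=c(S["img"],215,140,140,147,3)
cv2.imwrite("pics/w8.png",np.hstack([a,cv2.resize(b,(420,440))])[:,:,::-1])
g=cv2.cvtColor(d["img"],cv2.COLOR_RGB2GRAY);print(g[120:165,255],g[120:165,310])
```

```text
[[-9.991e-01 -4.170e-02 -5.000e-04  5.292e-01]
 [-4.170e-02  9.991e-01 -4.000e-04 -2.380e-02]
 [ 5.000e-04 -4.000e-04 -1.000e+00  2.033e-01]
 [ 0.000e+00  0.000e+00  0.000e+00  1.000e+00]]
[107 111 113 112 112 121 129 132 146 181 218 229 226 212 187 160 131 125
 141 167 189 207 213 214 216 217 216 216 218 217 216 217 217 215 217 216
 217 217 216 217 217 215 217 216 215] [102  99  99  98  96 101 110 119 120 117 118 118 117 113 107 101 102  98
  99 105 106 109 112 112 111 113 113 115 114 113 114 112 114 114 115 115
 113 114 114 113 116 115 115 114 115]
```

View pics/w8.png

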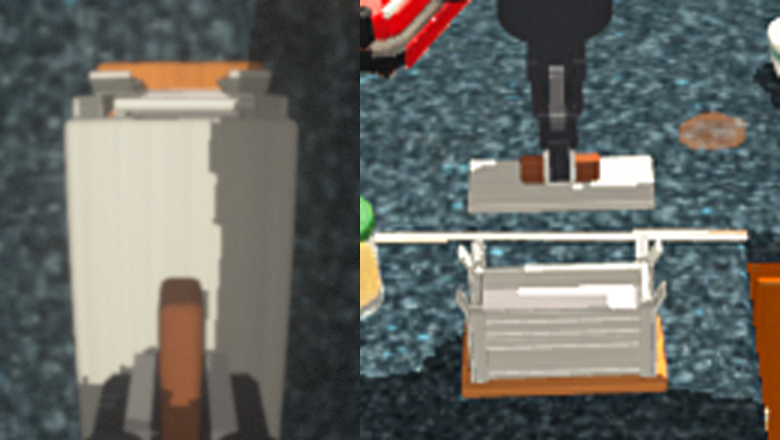

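The lid is held level and square to the tool (near edge at row 140, columns 223–338). Both tins look flat between the posts. I'll check the lid's offset in the hand.

Run:
```python
from plant import bot, job, get_image, state
from h import *
s=state();M=tool(s);d=get_image("wrist");print(s["position"])
print([totool(M,p).round(4) for p in wplane(d,M,[(223,140.5),(281,140.5),(338,140.5)],M[2,3]-.026)])
print(totool(M,[.531,-.0225,.112]))
```

```text
[ 0.52935615 -0.02390099  0.20330839]
[array([ 0.0649, -0.0242,  0.026 ]), array([0.0646, 0.0022, 0.026 ]), array([0.065 , 0.0281, 0.026 ])]
[-0.00172652  0.00135589  0.09130755]
```

Call:
shift_gripper --ticks '[{"tx": -0.0015,"ty": 0.0015,"tz": 0.02},{"tx": -0.0015,"ty": 0.0015,"tz": 0.04},{"tx": -0.0015,"ty": 0.0015,"tz": 0.055},{"tx": -0.0015,"ty": 0.0015,"tz": 0.063},{"tx": -0.0015,"ty": 0.0015,"tz": 0.068},{"tx": -0.0015,"ty": 0.0015,"tz": 0.073},{"tx": -0.0015,"ty": 0.0015,"tz": 0.077},{"tx": -0.0015,"ty": 0.0015,"tz": 0.081},{"tx": -0.0015,"ty": 0.0015,"tz": 0.084},{"tx": -0.0015,"ty": 0.0015,"tz": 0.086},{"tx": -0.0015,"ty": 0.0015,"tz": 0.087},{"tx": -0.0015,"ty": 0.0015,"tz": 0.087}]' --jaw 0.0 --grip_force 50

```text
t: 21.8
position: [0.5313, -0.0214, 0.1164]
eef_rot: [0.0, -0.022, 1.0, -0.0]
contact_force: [0.9, -0.1, -1.6]
width: 0.0085
gripper_force: 49.3
```

Call:
shift_gripper --ticks '[{"tz": 0.001},{"tz": 0.002},{"tz": 0.002},{"tz": 0.002}]' --jaw 0.0 --grip_force 50

```text
t: 22.13
position: [0.5315, -0.0215, 0.1143]
eef_rot: [0.0, -0.022, 1.0, -0.0]
contact_force: [2.5, -3.8, -2.8]
width: 0.009
gripper_force: 49.2
```

Slight side contact at +y; I'll shift back 1 mm and finish lowering.

Call:
shift_gripper --ticks '[{"tx": 0.0005,"ty": -0.001},{"tx": 0.0005,"ty": -0.001,"tz": 0.001},{"tx": 0.0005,"ty": -0.001,"tz": 0.002},{"tx": 0.0005,"ty": -0.001,"tz": 0.002},{"tx": 0.0005,"ty": -0.001,"tz": 0.002}]' --jaw 0.0 --grip_force 50

```text
t: 22.55
position: [0.5304, -0.022, 0.1122]
eef_rot: [-0.0, -0.022, 1.0, 0.0]
contact_force: [-0.3, 0.4, -0.7]
width: 0.0087
gripper_force: 49.4
```

Call:
shift_gripper --ticks '[{"tz": 0.001},{"tz": 0.001},{"tz": 0.001}]' --jaw 0.0 --grip_force 50

```text
t: 22.8
position: [0.5305, -0.022, 0.1121]
eef_rot: [0.0, -0.022, 1.0, 0.0]
contact_force: [-3.4, -0.0, 7.4]
width: 0.0088
gripper_force: 50.5
```

Seated on the rim (7.4 N). I'll release, back off, and check.

Call:
shift_gripper --ticks '[{},{},{},{},{},{}]' --jaw 0.04 --grip_force 40

```text
t: 23.3
position: [0.5307, -0.0222, 0.1112]
eef_rot: [-0.0, -0.022, 1.0, 0.0]
contact_force: [0.1, -0.6, 0.6]
width: 0.0401
gripper_force: 0.0
```

Call:
shift_gripper --ticks '[{"tz": -0.01},{"tz": -0.03},{"tz": -0.06},{"tz": -0.09},{"tz": -0.11},{"tz": -0.11},{"tz": -0.11},{"tz": -0.11},{"tz": -0.11},{"tz": -0.11}]' --jaw 0.04 --grip_force 40

```text
t: 24.13
position: [0.5298, -0.0222, 0.2201]
eef_rot: [-0.001, -0.022, 1.0, 0.0]
contact_force: [0.2, 0.2, -0.6]
width: 0.0397
gripper_force: 0.0
```

Run:
```python
from plant import bot, job, get_image, state
from h import *
s=state();M=tool(s);d=get_image("wrist");S=get_image("side")
c=lambda im,x,y,w,h,f: cv2.resize(im[y:y+h,x:x+w],(w*f,h*f),interpolation=cv2.INTER_CUBIC)
cv2.imwrite("pics/w9.png",np.hstack([c(d["img"],190,80,180,220,2),cv2.resize(c(S["img"],215,140,140,147,3),(420,440))])[:,:,::-1])
```

```text
(no output)
```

View pics/w9.png

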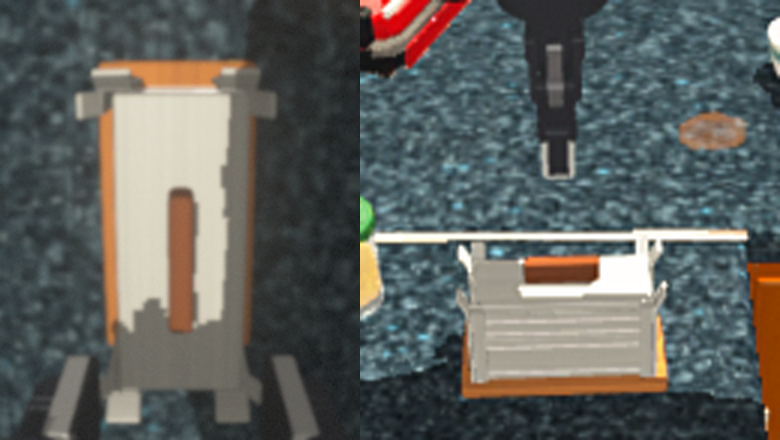

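The lid lies flat on the stack between all four posts, its bar centred at (180,260) in the wrist crop, and the fingers are clear. I'll hand in.

```bash
python3 -c "
from plant import bot, job, get_image, state
print(job.sign_off())"
```

```text
the job is handed in; nothing more can be done
None
```

The deep tin, shallow tin and lid are stacked in the carrier, flat and let go, and the job was handed in at about 24 s of the 67 s; the jars and cup were not touched, and no verdict came back at hand-in.

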